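Clamp a sander sole plate in the service jig and hold it

ROBOT

A 6-joint arm with a two-finger parallel gripper is mounted at the origin on the work surface. World frame = base frame: x ahead of the robot, y to its left, z up, the work surface at z = 0. Lengths are in m, angles in degrees, forces in N, time in s.
With the tool pointing down it reaches from about 0.25 to 0.725 m from the base axis. Payload 9.7 kg.
Tool frame: the origin (TCP) lies at the very end of the fingers, on their centre line; the grasp point (between the pads) lies 19 mm behind it; z points along the fingers, y is the line along which they close (so a half turn about z gives the same grasp; the last joint's range is limited). The gripper opens to 85 mm and grips with 20 to 120 N. Pads are 22 mm wide; open, the fingers measure 114 mm over their backs; the gripper's body (76 mm by 85 mm) begins 54 mm behind the grasp point. The pads swing forward as they close: fully open they stand 13 mm farther back than shut.
Start: joints at [-65.833, 4.979, 10.078, 95.1, 0, 90], TCP at [0.225, -0.502, 0.231] pointing down, gripper open.
Joint ranges: [-179.16, 179.16], [-48.56, 103.87], [-65.8, 70.77], [-126.05, 130.52], [-82.76, 87.17], [-180, 180]. Speed limits (degrees/s): [127.2, 127.2, 147.25, 180, 180, 180].

INTERFACE

Orientations are given as [roll, pitch, yaw] about the fixed x, y, z axes, in that order (R = Rz(yaw) Ry(pitch) Rx(roll)).
In Python, from workcell import telemetry, optics, workorder gives the robot as it stands.
- The arm moves only by the shell command python3 -m handwheel 'ROWS' [FORCE]. ROWS is JSON, a list of rows, each an object of numbers: "tx", "ty", "tz": the shift along the tool's x, y, z in m; "ax", "ay", "az": the turn, a rotation vector about the tool's x, y, z in degrees; "jaw": the gripper command: -1 is shut, 1 is fully open, values between are in proportion. A call has exactly 10 rows; each row shifts and turns the commanded pose from where the row before left it, along the tool's axes as they then stand; what a row does not reach is not made up. A row lasts 1/8 s, in which the tool goes at most 62.5 mm and 10.7 degrees, less where a joint would pass 70% of its speed; a pose out of reach is approached as far as the arm can. A call is refused whole if a number of a shift passes 0.0625 or a number of a turn 10.7, either way. A call with a gripper value outside its range is refused whole. The fingers move at their own pace and stop on an object; FORCE is the grip in N (left out, the last holds). Time passes only in rows, so rows that do not move let the fingers close, or fill a call up. It gives the time, the measured TCP pose, the force, the opening and the grip force at its end, in the units of the state.
- telemetry.get_obs(): the state, without advancing time (a new reading comes with each control period).
- optics.camera(name): name is "side" or "top"; returns a dict with "color" (420x560x3 uint8, red, green, blue), "K" (3x3 intrinsics, pixels), "extrinsics" (4x4, takes a point from camera to world coordinates). Camera axes: x right, y down, z forward; pixel columns grow to the right and rows downward; lengths in m; the calibration is good to about 2 mm. A picture is of the moment at which its call begins. There is no depth.
- workorder.job_done(): hands the job in; it is judged then, once.
The state is a dict: "time": time; "q": joint angles; "qd": joint speeds; "joint_efforts": joint torques, N m; "ee_pos": TCP position; "tcp_rot": TCP orientation; "wrist_force": force on the tool from outside, world axes, zero at the start; "torque": the same for the moment, N m; "opening": finger opening in m; "grasp_force": force on a finger pad.
Only numpy, scipy, OpenCV 4.12 (cv2) and the standard library are available. Lean on these libraries where they do the work, as an engineer would, in place of code of your own. Each camera call takes 0.05 s, during which the arm holds its last target. There are 200 camera calls.

TASK

Pick up the sander's aluminium sole plate by its black boss and, without dropping it, lower it over the two locating pins of the blue service jig until it lies flush on the jig, and let go of it. Then swing the jig's spring-return clamp dial by its red peg clockwise (seen from above) past the first two clicks to the third (lever at the green mark, not beyond), and keep holding it there against its spring: the program finishes while the robot is still holding the dial. Leave the sanding discs, the orange case and the spray can where they are.

Things in the scene. Friction and masses are not known exactly. Their poses are not given: they have to be found in the camera images.
- sole: The loose sole plate: aluminium, 160 (x) x 100 (y) x 8 mm, 0.35 kg (may vary by 30 percent), lying flat on the table, with a black boss standing on its middle. Origin at the centre of its underside; z up. Two through holes of 12 mm diameter on its x axis at x = -55 and +55 mm. It may go on the pins either way round.
- boss (a point): Centre of the top of the sole plate's black boss, 42 mm above the plate's underside. The boss is 48 mm along the plate's x, 32 mm along its y and stands 34 mm above the plate's upper face: the thing to grip, from above.
- jig: Blue service jig, fixed: slab 220 (x) x 320 (y, from -75 to +245) x 20 mm. Origin at table level midway between its two locating pins; z up, x roughly away from the robot. Steel pins, 10 mm diameter, at x = -55 and +55 mm, y = 0, rise 25 mm from the slab's face, the upper 11 mm tapering to 3 mm diameter. A white patch marks where the plate lies.
- nest (a point): Point on the jig's upper face midway between the pins, 20 mm above the table: the plate's origin comes here when seated flush, its x axis along the jig's x (either way round).
- dial_axis (a point): Point on the jig's upper face on the dial's vertical axis, at x = 0, y = +105 mm in the jig's frame; orientation as the jig. At joint value q the lever points at 150 degrees - q, measured anticlockwise from the jig's x axis: along the jig's +y at the third click.
- dial_peg (a point): Centre of the top of the red round upright peg on the dial's lever, 90 mm above the table, 85 mm from the dial's axis. The peg is 18 mm thick; its free part runs from 43 to 90 mm above the table (below it is the black lever arm, 20 mm wide). At joint 0 the peg is at x = -74, y = +148 mm in the jig's frame; at the third click at x = 0, y = +190 mm.
- dial (a joint): Clamp dial angle (rad), growing clockwise from above: 0 at rest, clicks at 0.35 (white mark on slab), 0.70 (yellow), 1.05 (green), ridges between at 0.175, 0.525, 0.875, 1.225, end stop 1.26. A spring of 0.40 to 0.53 N m pushes it back to 0 from everywhere (5 to 6 N at the peg, 3 to 8 N while crossing a ridge); let go, it snaps back over the clicks.
- discs: Bystander: loose stack of yellow and brown sanding discs, 120 mm in diameter, 28 mm high; origin at the centre of its underside. It and the sole plate may swap places.
- orange_case: Bystander: loose orange tool case 120 x 190 x 80 mm (handle reaching 26 mm beyond its +x side); origin at the centre of its underside.
- spray: Bystander: loose upright green spray can, 52 mm in diameter, 130 mm high; origin at the centre of its underside.
- clamp_tip (a point): Tip of the dial's steel clamp finger, which points opposite to the lever and swings with it: 18 mm wide, 75 mm long from the axis, 11 to 21 mm above the slab's face. At the third click it reaches 20 mm over the seated plate's edge, 3 mm above it; at rest it is clear of the plate.
Mind the look-alikes: they are no part of the job. Several things look just like the sole: the one meant starts nearest to the robot's base.

How it is judged (in metres and radians):
On the way, in this order (a step that is already met when the one before it is completed fails the run):
1. the sole plate lies flush on the jig over both pins, let go, with the dial still at rest (z of sole in the frame of nest between -0.003 and 0.0025 m and horizontal distance between sole and nest below 0.004 m and angle between the x axis of sole and the x axis of jig, either way round below 0.05 rad and contact force between the fingers and sole below 0.2 N and value of joint dial below 0.17 rad), for 0.2 s.
2. the dial has been brought to the third click (value of joint dial between 0.91 and 1.19 rad), for 0.3 s.
At the end, for the whole second after the job is handed in: The robot holds the dial still in its third click (0.91 to 1.19 rad), pushing with over 1 N; the sole plate, not touched by the fingers, lies flush over both pins (underside within 2.5 mm of the slab, centre within 4 mm of the nest point, long axis within 0.05 rad) (all of step 2 and velocity of joint dial between -0.15 and 0.15 rad/s and contact force between any of the fingers, the arm and jig above 1 N and z of sole in the frame of nest between -0.003 and 0.0025 m and horizontal distance between sole and nest below 0.004 m and angle between the x axis of sole and the x axis of jig, either way round below 0.05 rad and contact force between the fingers and sole below 0.2 N); the arm keeps its last pose, push and grip.
It fails at once if the sole plate is dropped (falls free faster than 0.5 m/s) (linear speed of sole above 0.5 m/s and contact force between the fingers and sole below 0.05 N).
It fails at once if the sanding discs, the orange case or the spray can are moved by more than 20 mm (distance of any of discs, orange_case, spray from where it was at the start of the episode above 0.02 m).
It also fails if it takes over 64 s, if anything falls off the work surface, if the arm or the gripper's body presses on something with over 40 N, if the wrist force passes 120 N, or if a joint passes its speed limit or range.

## Working session

There is one attempt and no reset: what is moved stays moved. The work goes in short steps, Python scripts to look and compute and a shell command to move; the robot and the scene stay as the last step left them, time stands still between calls to the robot, and variables do not carry over. Pictures are saved under pics/ and viewed, at most 10 in all, crops included, and the job is handed in when it is done.

```bash
ls; mkdir -p pics; python3 - <<'E'
from workcell import telemetry, optics
import cv2
o=telemetry.get_obs();print(o)
for n in("top","side"):
    c=optics.camera(n);cv2.imwrite(f"pics/{n}0.png",c["color"][:,:,::-1]);print(n,c["K"].tolist(),c["extrinsics"].round(4).tolist())
E
```

```text
pics
{'time': 0.0, 'q': array([-6.58334099e+01,  5.01294077e+00,  1.00350925e+01,  9.50987908e+01,
        2.95695580e-04,  9.00026073e+01]), 'qd': array([-0.01459365, -0.00922486,  0.03340051,  0.05066446, -0.05833297,
        0.07814328]), 'joint_efforts': array([ 1.53045312e-03, -5.20389676e+01,  4.64801860e+01,  1.64340256e-02,
        1.83626912e-04, -7.09279760e-06]), 'ee_pos': array([ 0.22507739, -0.50159839,  0.23057112]), 'tcp_rot': array([-1.79923361e+02, -2.92207769e-04,  2.41639824e+01]), 'wrist_force': array([ 0.5261155 , -0.71900916,  0.18662853]), 'torque': array([ 0.01722418, -0.00373621, -0.05376067]), 'grasp_force': 0.0, 'opening': 0.08533926257011201}
top [[450.8198772598157, 0.0, 285.5832100621181], [0.0, 450.8198772598157, 211.57830654608898], [0.0, 0.0, 1.0]] [[0.0057, -0.9895, 0.1442, 0.3924], [-1.0, -0.0052, 0.0038, -0.0524], [-0.0031, -0.1442, -0.9895, 1.5882], [0.0, 0.0, 0.0, 1.0]]
side [[428.57620146283534, 0.0, 279.6870740202458], [0.0, 428.57620146283534, 211.65513129073216], [0.0, 0.0, 1.0]] [[-0.852, -0.3632, 0.3769, 0.0887], [-0.5234, 0.6044, -0.6006, 0.7974], [-0.0097, -0.709, -0.7051, 1.1033], [0.0, 0.0, 0.0, 1.0]]
```

View pics/top0.png

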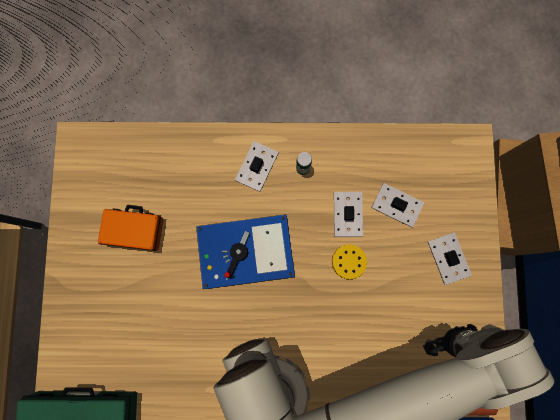

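View pics/side0.png

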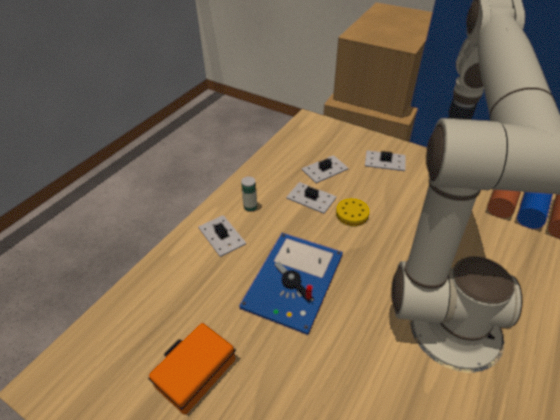

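The top view shows four look-alike plates, with bosses at about (257,165), (349,214), (399,204) and (452,258). The jig is at (245,252) with its white patch at (270,248) and the red peg at (229,275). The discs are at (350,261), the can at (304,163) and the case at (130,230). Next I measure which plate is nearest to the base.

```bash
cat > h.py <<'E'
import numpy as np, cv2
from workcell import telemetry, optics
def ray(c,uv,z):
    K,E=c["K"],c["extrinsics"]
    d=E[:3,:3]@np.linalg.inv(K)@np.array([uv[0],uv[1],1.]);o=E[:3,3]
    return (o+d*(z-o[2])/d[2])[:2]
def blobs(m,amin,amax):
    cs,_=cv2.findContours(m.astype(np.uint8),cv2.RETR_EXTERNAL,cv2.CHAIN_APPROX_NONE)
    return [k for k in cs if amin<cv2.contourArea(k)<amax]
def cen(k):
    M=cv2.moments(k);return np.array([M["m10"],M["m01"]])/M["m00"]
def plane(c,k,z): return np.array([ray(c,p,z) for p in k.reshape(-1,2)],np.float32)
def info(c,k,z):
    r=cv2.minAreaRect(plane(c,k,z)*1000); return r
E
python3 - <<'E'
from h import *
c=optics.camera("top");im=c["color"];hsv=cv2.cvtColor(im,cv2.COLOR_RGB2HSV)
H,S,V=cv2.split(hsv)
m=(S<60)&(V>120)
for k in blobs(m,500,2500):
    u=cen(k); r=info(c,k,.008)
    x,y,w,h=cv2.boundingRect(k)
    print("white",u.round(1),np.round(r[0],1),np.round(r[1],1),round(r[2],1),"dist",round(np.hypot(*r[0])))
    mm=np.zeros(V.shape,np.uint8);cv2.drawContours(mm,[cv2.convexHull(k)],-1,1,-1)
    for b in blobs((V<60)&(mm>0),60,600):
        print("  boss",cen(b).round(1),np.round(ray(c,cen(b),.04)*1000,1))
blue=(H>100)&(H<130)&(S>120)&(V>60)
for k in blobs(blue,3000,10000):
    print("blue",cen(k).round(1),info(c,k,.02)); print(k.reshape(-1,2).min(0),k.reshape(-1,2).max(0))
red=((H<6)|(H>174))&(S>150)&(V>80)
for k in blobs(red,5,200): print("red",cen(k).round(1),cv2.contourArea(k),(ray(c,cen(k),.09)*1000).round(1))
cv2.imwrite("pics/crop1.png",np.vstack([cv2.resize(im[200:300,325:485,::-1],None,fx=3,fy=3,interpolation=cv2.INTER_CUBIC),cv2.resize(im[205:300,190:300,::-1],(480,300),interpolation=cv2.INTER_CUBIC)]))
E
```

```text
white [250.1 398.2] [-21.   70.9] [171.9 176.8] 23.2 dist 74
white [449.6 258.2] [ 461.8 -618.3] [158.8  99.1] 19.3 dist 772
  boss [451.4 258. ] [ 460.8 -613.8]
white [268.9 247.9] [494.8  11.3] [164.4 104.7] 8.0 dist 495
white [347.7 214.2] [ 615.8 -266.4] [157.2  99.7] 0.3 dist 671
  boss [348.5 213. ] [ 614.2 -264.8]
white [397.6 204.5] [ 650.3 -443.6] [159.5  99.3] 63.1 dist 787
  boss [398.9 204. ] [ 646.8 -440.2]
white [256.3 165.7] [789.7  60. ] [ 99.8 159.6] 65.6 dist 792
  boss [256.2 164.6] [784.8  58.3]
white [321.4 111.5] [1012.1 -177.9] [212.  114.1] 89.0 dist 1028
white [64.5 86.8] [1097.2  790.8] [241.9 296. ] 65.6 dist 1353
white [167.3  93.3] [1062.6  392. ] [168.2 356.7] 48.7 dist 1133
blue [244.6 251.4] ((482.0466613769531, 94.84571075439453), (217.5832977294922, 317.24774169921875), 7.924846172332764)
[197 215] [294 288]
red [226.8 274.2] 13.0 [401.3 145.8]
```

View pics/crop1.png

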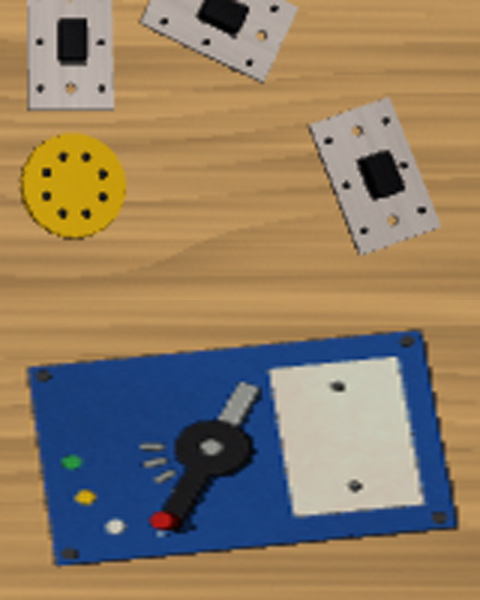

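The nearest plate is the one at pixel (348,214), world (0.615, -0.266), 0.67 m from the base; the others are at 0.77 m or more. Its long axis lies along world x. The nest is at about (0.494, 0.011), with a jig yaw of about 7.95°. I'll move above the plate now.

```bash
python3 -m handwheel '[{"az":8,"jaw":1},{"az":8},{"az":8.1},{"tx":0.048,"ty":-0.029},{"tx":0.048,"ty":-0.029},{"tx":0.048,"ty":-0.029},{"tx":0.048,"ty":-0.029},{"tx":0.048,"ty":-0.029},{"tx":0.048,"ty":-0.029},{"tx":0.048,"ty":-0.029}]' 50
```

```text
$[0]: bad value
```

```bash
python3 -m handwheel '[{"tx":0,"ty":0,"tz":0,"ax":0,"ay":0,"az":8,"jaw":1},{"tx":0,"ty":0,"tz":0,"ax":0,"ay":0,"az":8,"jaw":1},{"tx":0,"ty":0,"tz":0,"ax":0,"ay":0,"az":8,"jaw":1},{"tx":0.048,"ty":-0.029,"tz":0,"ax":0,"ay":0,"az":0,"jaw":1},{"tx":0.048,"ty":-0.029,"tz":0,"ax":0,"ay":0,"az":0,"jaw":1},{"tx":0.048,"ty":-0.029,"tz":0,"ax":0,"ay":0,"az":0,"jaw":1},{"tx":0.048,"ty":-0.029,"tz":0,"ax":0,"ay":0,"az":0,"jaw":1},{"tx":0.048,"ty":-0.029,"tz":0,"ax":0,"ay":0,"az":0,"jaw":1},{"tx":0.048,"ty":-0.029,"tz":0,"ax":0,"ay":0,"az":0,"jaw":1},{"tx":0.048,"ty":-0.029,"tz":0,"ax":0,"ay":0,"az":0,"jaw":1}]' 50
```

```text
time: 1.4
ee_pos: [0.562, -0.2966, 0.231]
tcp_rot: [-180.0, 0.0, 0.2]
wrist_force: [-0.2, -0.7, 0.6]
opening: 0.0854
grasp_force: 0.0
```

```bash
python3 -m handwheel '[{"tx":0.027,"ty":-0.0155,"tz":0,"ax":0,"ay":0,"az":0,"jaw":1},{"tx":0.026,"ty":-0.0155,"tz":0,"ax":0,"ay":0,"az":0,"jaw":1},{"tx":0,"ty":0,"tz":0.03,"ax":0,"ay":0,"az":0,"jaw":1},{"tx":0,"ty":0,"tz":0.03,"ax":0,"ay":0,"az":0,"jaw":1},{"tx":0,"ty":0,"tz":0.03,"ax":0,"ay":0,"az":0,"jaw":1},{"tx":0,"ty":0,"tz":0.03,"ax":0,"ay":0,"az":0,"jaw":1},{"tx":0,"ty":0,"tz":0.02,"ax":0,"ay":0,"az":0,"jaw":1},{"tx":0,"ty":0,"tz":0.02,"ax":0,"ay":0,"az":0,"jaw":1},{"tx":0,"ty":0,"tz":0.01,"ax":0,"ay":0,"az":0,"jaw":1},{"tx":0,"ty":0,"tz":0,"ax":0,"ay":0,"az":0,"jaw":1}]'; python3 - <<'E'
from h import *
c=optics.camera("side");im=c["color"]
cv2.imwrite("pics/s1.png",cv2.resize(im[130:260,220:420,::-1],None,fx=4,fy=4,interpolation=cv2.INTER_CUBIC))
E
```

```text
time: 2.65
ee_pos: [0.6132, -0.2665, 0.0606]
tcp_rot: [-180.0, 0.1, 0.2]
wrist_force: [0.1, 0.2, 0.9]
opening: 0.0857
grasp_force: 0.0
```

View pics/s1.png

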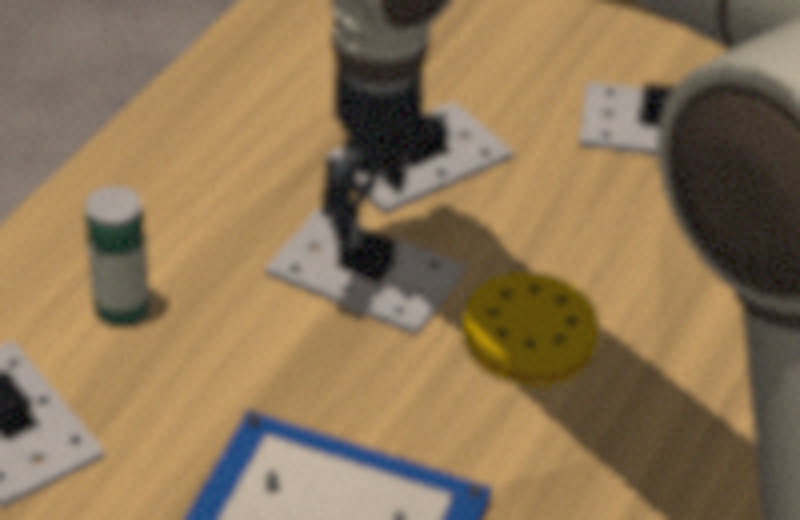

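The gripper straddles the boss at crop pixel (370,250) with its fingers on either side along y. I'll descend and close.

```bash
python3 -m handwheel '[{"tx":0.001,"ty":0,"tz":0.015,"ax":0,"ay":0,"az":0,"jaw":1},{"tx":0,"ty":0,"tz":0.015,"ax":0,"ay":0,"az":0,"jaw":1},{"tx":0,"ty":0,"tz":0.012,"ax":0,"ay":0,"az":0,"jaw":1},{"tx":0,"ty":0,"tz":0,"ax":0,"ay":0,"az":0,"jaw":-1},{"tx":0,"ty":0,"tz":0,"ax":0,"ay":0,"az":0,"jaw":-1},{"tx":0,"ty":0,"tz":0,"ax":0,"ay":0,"az":0,"jaw":-1},{"tx":0,"ty":0,"tz":0,"ax":0,"ay":0,"az":0,"jaw":-1},{"tx":0,"ty":0,"tz":0,"ax":0,"ay":0,"az":0,"jaw":-1},{"tx":0,"ty":0,"tz":0,"ax":0,"ay":0,"az":0,"jaw":-1},{"tx":0,"ty":0,"tz":0,"ax":0,"ay":0,"az":0,"jaw":-1}]' 60
```

```text
time: 3.95
ee_pos: [0.615, -0.2668, 0.0203]
tcp_rot: [180.0, -0.1, 0.2]
wrist_force: [-0.0, 0.9, 5.6]
opening: 0.0311
grasp_force: 62.6
```

```bash
python3 -m handwheel '[{"tx":0,"ty":0,"tz":-0.01,"ax":0,"ay":0,"az":0,"jaw":-1},{"tx":0,"ty":0,"tz":-0.02,"ax":0,"ay":0,"az":0,"jaw":-1},{"tx":0,"ty":0,"tz":-0.03,"ax":0,"ay":0,"az":0,"jaw":-1},{"tx":0,"ty":0,"tz":-0.03,"ax":0,"ay":0,"az":0,"jaw":-1},{"tx":-0.006,"ty":-0.015,"tz":-0.01,"ax":0,"ay":0,"az":0,"jaw":-1},{"tx":-0.015,"ty":-0.035,"tz":0,"ax":0,"ay":0,"az":0,"jaw":-1},{"tx":-0.015,"ty":-0.035,"tz":0,"ax":0,"ay":0,"az":0,"jaw":-1},{"tx":-0.015,"ty":-0.035,"tz":0,"ax":0,"ay":0,"az":0,"jaw":-1},{"tx":-0.015,"ty":-0.035,"tz":0,"ax":0,"ay":0,"az":0,"jaw":-1},{"tx":-0.015,"ty":-0.035,"tz":0,"ax":0,"ay":0,"az":0,"jaw":-1}]'
python3 -m handwheel '[{"tx":-0.015,"ty":-0.035,"tz":0,"ax":0,"ay":0,"az":0,"jaw":-1},{"tx":-0.013,"ty":-0.027,"tz":0,"ax":0,"ay":0,"az":0,"jaw":-1},{"tx":-0.006,"ty":-0.015,"tz":0,"ax":0,"ay":0,"az":0,"jaw":-1},{"tx":0,"ty":0,"tz":0,"ax":0,"ay":0,"az":-2.6,"jaw":-1},{"tx":0,"ty":0,"tz":0,"ax":0,"ay":0,"az":-2.6,"jaw":-1},{"tx":0,"ty":0,"tz":0,"ax":0,"ay":0,"az":-2.6,"jaw":-1},{"tx":0,"ty":0,"tz":0,"ax":0,"ay":0,"az":0,"jaw":-1},{"tx":0,"ty":0,"tz":0,"ax":0,"ay":0,"az":0,"jaw":-1},{"tx":0,"ty":0,"tz":0,"ax":0,"ay":0,"az":0,"jaw":-1},{"tx":0,"ty":0,"tz":0,"ax":0,"ay":0,"az":0,"jaw":-1}]'
python3 - <<'E'
from h import *
o=telemetry.get_obs();print(o["ee_pos"],o["tcp_rot"])
for n,s in(("top",(slice(190,320),slice(180,340))),("side",(slice(170,340),slice(210,400)))):
    c=optics.camera(n);im=c["color"];cv2.imwrite(f"pics/h_{n}_raw.png",im[:,:,::-1])
    cr=im[s][:,:,::-1]
    cv2.imwrite(f"pics/h_{n}.png",cv2.resize(cr,(760,int(760*cr.shape[0]/cr.shape[1]))[:2] if n=="top" else (660,590),interpolation=cv2.INTER_CUBIC)[:600])
E
```

```text
time: 5.2
ee_pos: [0.5314, -0.0751, 0.1189]
tcp_rot: [-180.0, 0.0, 0.2]
wrist_force: [0.5, 0.4, -3.5]
opening: 0.0309
grasp_force: 61.5
time: 6.45
ee_pos: [0.4987, -0.0, 0.1193]
tcp_rot: [180.0, 0.0, 7.9]
wrist_force: [-0.8, 0.1, -3.8]
opening: 0.0308
grasp_force: 61.5
[ 4.98699898e-01 -2.17966983e-05  1.19283345e-01] [1.79998300e+02 4.20402202e-04 7.94644357e+00]
```

View pics/h_top.png

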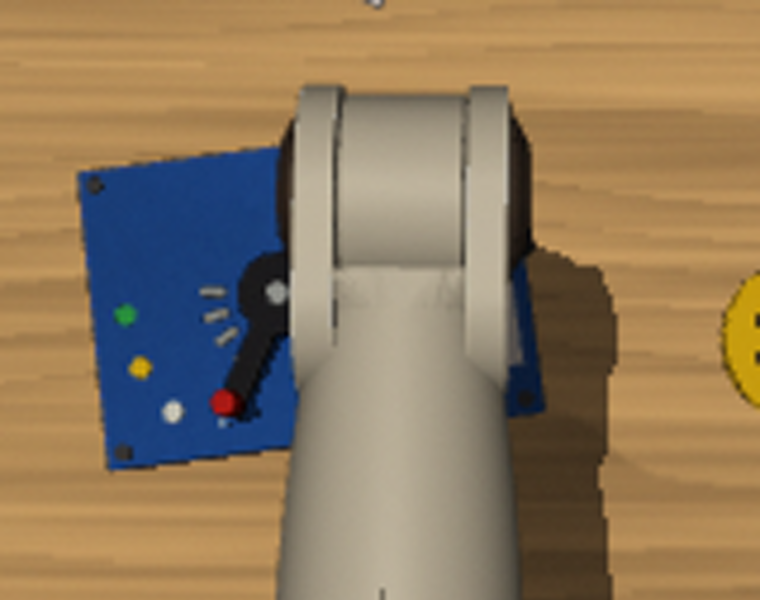

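View pics/h_side.png

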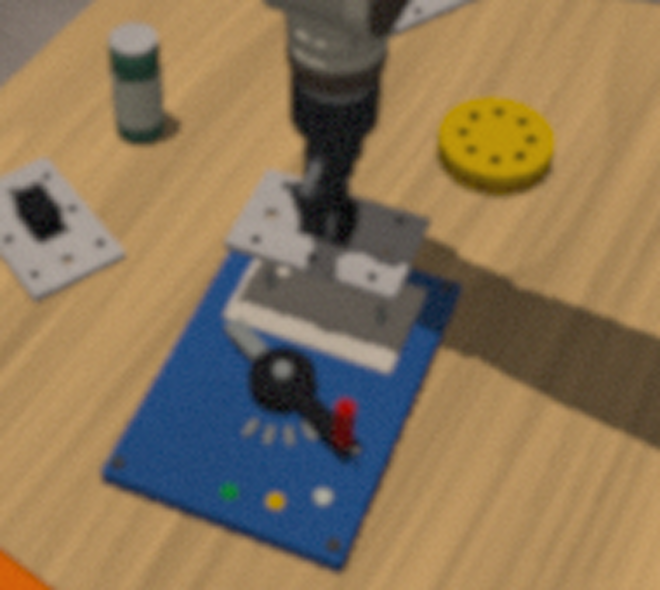

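The top view is blocked by the arm. The side view shows the plate held level above the white patch, with corners at about crop (270,172), (428,220), (390,295) and (228,245). Three slab corners are visible at (105,480), (340,568) and (460,285). I'll compute the relative offset from these.

```bash
python3 - <<'E'
from h import *
c=optics.camera("side");g=cv2.cvtColor(c["color"],cv2.COLOR_RGB2GRAY)
def sub(P,w=3):
    p=np.array([[210+a/3.474,170+b/3.47] for a,b in P],np.float32).reshape(-1,1,2)
    q=cv2.cornerSubPix(g,p.copy(),(w,w),(-1,-1),(3,50,.01)).reshape(-1,2)
    print("shift",(q-p.reshape(-1,2)).round(1).tolist());return q
P=sub([(270,172),(428,220),(390,295),(228,245)])
W=np.array([ray(c,p,.107) for p in P])*1000
print("plate",W.round(1).tolist(),W.mean(0).round(1))
L=[np.linalg.norm(W[i]-W[(i+1)%4]) for i in range(4)];print("sides",np.round(L,1))
d=(W[0]+W[1]-W[2]-W[3]); print("angles",[np.degrees(np.arctan2(*(W[i]-W[(i+1)%4])[::-1])).round(1) for i in range(4)])
J=sub([(105,480),(340,568),(460,285)])
V=np.array([ray(c,p,.02) for p in J])*1000
print("jig",V.round(1).tolist(),"sides",np.linalg.norm(V[0]-V[1]).round(1),np.linalg.norm(V[1]-V[2]).round(1))
ctr=(V[0]+V[2])/2
a=V[1]-V[2];yj=a/np.linalg.norm(a);print("yaw",np.degrees(np.arctan2(-yj[0],yj[1])),"nest",(ctr-85*yj).round(1))
E
```

```text
shift [[0.0, 0.0], [0.30000001192092896, -0.699999988079071], [0.30000001192092896, 0.30000001192092896], [0.10000000149011612, -0.6000000238418579]]
plate [[580.0, -33.7], [427.7, -58.5], [414.8, 40.4], [566.8, 60.9]] [497.3   2.3]
sides [154.3  99.8 153.4  95.5]
angles [np.float64(9.3), np.float64(-82.5), np.float64(-172.3), np.float64(98.0)]
shift [[-1.2000000476837158, 0.10000000149011612], [-0.5, 1.2000000476837158], [-0.4000000059604645, -0.800000011920929]]
jig [[559.6, 278.1], [347.6, 248.9], [396.5, -73.3]] sides 214.1 325.9
yaw 8.636757887779714 nest [490.8  18.4]
```

```bash
python3 - <<'E'
from h import *
c=optics.camera("top");im=cv2.imread("pics/top0.png");g=cv2.cvtColor(im,cv2.COLOR_BGR2GRAY).astype(float)
P=[]
for u,v in((267,232),(271,264)):
    w=g[v-6:v+7,u-6:u+7];k=np.clip(np.median(w)-15-w,0,None);yy,xx=np.mgrid[v-6:v+7,u-6:u+7]
    p=np.array([(k*xx).sum(),(k*yy).sum()])/k.sum();P.append(ray(c,p,.031)*1000);print(p.round(2),P[-1].round(1))
print(np.mean(P,0).round(1),np.linalg.norm(P[0]-P[1]),np.degrees(np.arctan2(*(P[0]-P[1])[::-1])))
E
python3 -m handwheel '[{"tx":-0.0032,"ty":-0.0114,"tz":0,"ax":0,"ay":0,"az":0,"jaw":-1},{"tx":0,"ty":0,"tz":0.01,"ax":0,"ay":0,"az":0,"jaw":-1},{"tx":0,"ty":0,"tz":0.01,"ax":0,"ay":0,"az":0,"jaw":-1},{"tx":0,"ty":0,"tz":0.01,"ax":0,"ay":0,"az":0,"jaw":-1},{"tx":0,"ty":0,"tz":0.01,"ax":0,"ay":0,"az":0,"jaw":-1},{"tx":0,"ty":0,"tz":0.004,"ax":0,"ay":0,"az":0,"jaw":-1},{"tx":0,"ty":0,"tz":0,"ax":0,"ay":0,"az":0,"jaw":-1},{"tx":0,"ty":0,"tz":0,"ax":0,"ay":0,"az":0,"jaw":-1},{"tx":0,"ty":0,"tz":0,"ax":0,"ay":0,"az":0,"jaw":-1},{"tx":0,"ty":0,"tz":0,"ax":0,"ay":0,"az":0,"jaw":-1}]'
```

```text
[266.98 232.01] [547.4  17.7]
[270.92 263.54] [438.8   2.9]
[493.1  10.3] 109.6003522031839 7.76092901877343
time: 7.9
ee_pos: [0.4941, 0.0109, 0.0755]
tcp_rot: [180.0, -0.0, 8.0]
wrist_force: [0.5, -0.6, -3.7]
opening: 0.0308
grasp_force: 61.6
```

Three top-view measurements agree on the nest at (493.7, 10.6) and a yaw of 7.8 to 8°. I'll lower gently onto the pin tapers.

```bash
python3 -m handwheel '[{"tx":0,"ty":0,"tz":0.004,"ax":0,"ay":0,"az":0,"jaw":-1},{"tx":0,"ty":0,"tz":0.004,"ax":0,"ay":0,"az":0,"jaw":-1},{"tx":0,"ty":0,"tz":0.003,"ax":0,"ay":0,"az":0,"jaw":-1},{"tx":0,"ty":0,"tz":0.002,"ax":0,"ay":0,"az":0,"jaw":-1},{"tx":0,"ty":0,"tz":0.002,"ax":0,"ay":0,"az":0,"jaw":-1},{"tx":0,"ty":0,"tz":0.002,"ax":0,"ay":0,"az":0,"jaw":-1},{"tx":0,"ty":0,"tz":0.002,"ax":0,"ay":0,"az":0,"jaw":-1},{"tx":0,"ty":0,"tz":0,"ax":0,"ay":0,"az":0,"jaw":-1},{"tx":0,"ty":0,"tz":0,"ax":0,"ay":0,"az":0,"jaw":-1},{"tx":0,"ty":0,"tz":0,"ax":0,"ay":0,"az":0,"jaw":-1}]'
```

```text
time: 9.15
ee_pos: [0.4937, 0.011, 0.0561]
tcp_rot: [-180.0, 0.0, 8.0]
wrist_force: [-2.2, 1.9, -4.2]
opening: 0.0307
grasp_force: 61.6
```

```bash
python3 -m handwheel '[{"tx":0,"ty":0,"tz":0.001,"ax":0,"ay":0,"az":0,"jaw":-1},{"tx":0,"ty":0,"tz":0.001,"ax":0,"ay":0,"az":0,"jaw":-1},{"tx":0,"ty":0,"tz":0.001,"ax":0,"ay":0,"az":0,"jaw":-1},{"tx":0,"ty":0,"tz":0.001,"ax":0,"ay":0,"az":0,"jaw":-1},{"tx":0,"ty":0,"tz":0.001,"ax":0,"ay":0,"az":0,"jaw":-1},{"tx":0,"ty":0,"tz":0.001,"ax":0,"ay":0,"az":0,"jaw":-1},{"tx":0,"ty":0,"tz":0.001,"ax":0,"ay":0,"az":0,"jaw":-1},{"tx":0,"ty":0,"tz":0,"ax":0,"ay":0,"az":0,"jaw":-1},{"tx":0,"ty":0,"tz":0,"ax":0,"ay":0,"az":0,"jaw":-1},{"tx":0,"ty":0,"tz":0,"ax":0,"ay":0,"az":0,"jaw":-1}]'
```

```text
time: 10.4
ee_pos: [0.4931, 0.0114, 0.0492]
tcp_rot: [-179.9, 0.1, 8.0]
wrist_force: [-7.8, 3.5, 0.0]
opening: 0.0311
grasp_force: 62.1
```

Forces push towards -x and +y, so I'll comply about 1 mm that way and go on down.

```bash
python3 -m handwheel '[{"tx":-0.0012,"ty":-0.0008,"tz":0,"ax":0,"ay":0,"az":0,"jaw":-1},{"tx":0,"ty":0,"tz":0.001,"ax":0,"ay":0,"az":0,"jaw":-1},{"tx":0,"ty":0,"tz":0.001,"ax":0,"ay":0,"az":0,"jaw":-1},{"tx":0,"ty":0,"tz":0.001,"ax":0,"ay":0,"az":0,"jaw":-1},{"tx":0,"ty":0,"tz":0.001,"ax":0,"ay":0,"az":0,"jaw":-1},{"tx":0,"ty":0,"tz":0.001,"ax":0,"ay":0,"az":0,"jaw":-1},{"tx":0,"ty":0,"tz":0.001,"ax":0,"ay":0,"az":0,"jaw":-1},{"tx":0,"ty":0,"tz":0,"ax":0,"ay":0,"az":0,"jaw":-1},{"tx":0,"ty":0,"tz":0,"ax":0,"ay":0,"az":0,"jaw":-1},{"tx":0,"ty":0,"tz":0,"ax":0,"ay":0,"az":0,"jaw":-1}]'
```

```text
time: 11.65
ee_pos: [0.4927, 0.0114, 0.0432]
tcp_rot: [180.0, 0.0, 8.0]
wrist_force: [-1.8, 0.4, -4.2]
opening: 0.031
grasp_force: 61.5
```

```bash
python3 -m handwheel '[{"tx":-0.0003,"ty":0,"tz":0.001,"ax":0,"ay":0,"az":0,"jaw":-1},{"tx":0,"ty":0,"tz":0.001,"ax":0,"ay":0,"az":0,"jaw":-1},{"tx":0,"ty":0,"tz":0.0005,"ax":0,"ay":0,"az":0,"jaw":-1},{"tx":0,"ty":0,"tz":0.0005,"ax":0,"ay":0,"az":0,"jaw":-1},{"tx":0,"ty":0,"tz":0.0005,"ax":0,"ay":0,"az":0,"jaw":-1},{"tx":0,"ty":0,"tz":0,"ax":0,"ay":0,"az":0,"jaw":-1},{"tx":0,"ty":0,"tz":0,"ax":0,"ay":0,"az":0,"jaw":-1},{"tx":0,"ty":0,"tz":0,"ax":0,"ay":0,"az":0,"jaw":-1},{"tx":0,"ty":0,"tz":0,"ax":0,"ay":0,"az":0,"jaw":-1},{"tx":0,"ty":0,"tz":0,"ax":0,"ay":0,"az":0,"jaw":-1}]'
```

```text
time: 12.9
ee_pos: [0.4924, 0.0115, 0.0402]
tcp_rot: [180.0, -0.0, 8.0]
wrist_force: [-5.2, -0.6, 6.3]
opening: 0.0308
grasp_force: 62.5
```

It has seated: the load has gone off the wrist at z=0.040. I'll release it and go straight up.

```bash
python3 -m handwheel '[{"tx":0,"ty":0,"tz":0,"ax":0,"ay":0,"az":0,"jaw":0.6},{"tx":0,"ty":0,"tz":0,"ax":0,"ay":0,"az":0,"jaw":0.6},{"tx":0,"ty":0,"tz":0,"ax":0,"ay":0,"az":0,"jaw":0.6},{"tx":0,"ty":0,"tz":0,"ax":0,"ay":0,"az":0,"jaw":0.6},{"tx":0,"ty":0,"tz":0,"ax":0,"ay":0,"az":0,"jaw":0.6},{"tx":0,"ty":0,"tz":-0.02,"ax":0,"ay":0,"az":0,"jaw":0.6},{"tx":0,"ty":0,"tz":-0.03,"ax":0,"ay":0,"az":0,"jaw":0.6},{"tx":0,"ty":0,"tz":-0.04,"ax":0,"ay":0,"az":0,"jaw":0.6},{"tx":0,"ty":0,"tz":-0.04,"ax":0,"ay":0,"az":0,"jaw":0.6},{"tx":0,"ty":0,"tz":0,"ax":0,"ay":0,"az":0,"jaw":0.6}]'
python3 - <<'E'
from h import *
c=optics.camera("side");im=c["color"];cr=im[200:345,230:370,::-1]
cv2.imwrite("pics/rel.png",cv2.resize(cr,None,fx=4,fy=4,interpolation=cv2.INTER_CUBIC))
E
```

```text
time: 14.15
ee_pos: [0.4938, 0.0115, 0.173]
tcp_rot: [180.0, -0.3, 8.0]
wrist_force: [-0.1, -0.1, -0.2]
opening: 0.0682
grasp_force: 0.0
```

View pics/rel.png

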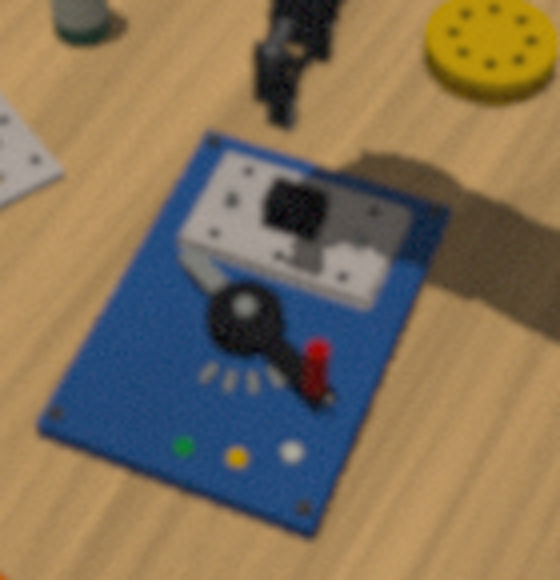

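The plate lies flush over the white patch with its boss at crop (297,207). The dial is still at rest, with its peg top at (318,350). Next I go above the peg with the closing line tangential to the dial.

```bash
python3 -m handwheel '[{"tx":0,"ty":0,"tz":0,"ax":0,"ay":0,"az":10,"jaw":0.2},{"tx":0,"ty":0,"tz":0,"ax":0,"ay":0,"az":10,"jaw":0.2},{"tx":0,"ty":0,"tz":0,"ax":0,"ay":0,"az":10,"jaw":0.2},{"tx":-0.0276,"ty":-0.0181,"tz":0,"ax":0,"ay":0,"az":0,"jaw":0.2},{"tx":-0.0276,"ty":-0.0181,"tz":0,"ax":0,"ay":0,"az":0,"jaw":0.2},{"tx":-0.0276,"ty":-0.0181,"tz":0,"ax":0,"ay":0,"az":0,"jaw":0.2},{"tx":-0.0276,"ty":-0.0181,"tz":0,"ax":0,"ay":0,"az":0,"jaw":0.2},{"tx":-0.0276,"ty":-0.0181,"tz":0,"ax":0,"ay":0,"az":0,"jaw":0.2},{"tx":0,"ty":0,"tz":0,"ax":0,"ay":0,"az":0,"jaw":0.2},{"tx":0,"ty":0,"tz":0,"ax":0,"ay":0,"az":0,"jaw":0.2}]' 40
python3 - <<'E'
from h import *
c=optics.camera("side");im=c["color"];cv2.imwrite("pics/peg.png",cv2.resize(im[200:345,230:370,::-1],None,fx=4,fy=4,interpolation=cv2.INTER_CUBIC))
o=telemetry.get_obs();print(o["q"].round(1))
y=np.radians(8);R=np.array([[np.cos(y),-np.sin(y)],[np.sin(y),np.cos(y)]]);p=np.array([.493,.011])+R@[-.074,.148]
yw=np.radians(o["tcp_rot"][2]);d=p-o["ee_pos"][:2];print(p,"tool dx,dy",d@[np.cos(yw),np.sin(yw)],d@[np.sin(yw),-np.cos(yw)])
E
```

```text
time: 15.45
ee_pos: [0.3493, -0.0284, 0.1795]
tcp_rot: [-173.2, 0.7, -10.2]
wrist_force: [-0.1, -0.1, 0.3]
opening: 0.0513
grasp_force: 0.0
[-10.2 -22.7 -20.2  93.3   6.8 179.9]
[0.39912254 0.14726086] tool dx,dy 0.017946148951726797 -0.18174594667516678
```

The last joint hit its +180° limit. I'll use the half-turned grasp instead (yaw about 158°), level the tool first and then turn the other way.

```bash
python3 -m handwheel '[{"tx":0,"ty":0,"tz":0,"ax":-6.8,"ay":0.7,"az":0,"jaw":0.2},{"tx":0,"ty":0,"tz":0,"ax":0,"ay":0,"az":-10.5,"jaw":0.2},{"tx":0,"ty":0,"tz":0,"ax":0,"ay":0,"az":-10.5,"jaw":0.2},{"tx":0,"ty":0,"tz":0,"ax":0,"ay":0,"az":-10.5,"jaw":0.2},{"tx":0,"ty":0,"tz":0,"ax":0,"ay":0,"az":-10.5,"jaw":0.2},{"tx":0,"ty":0,"tz":0,"ax":0,"ay":0,"az":-10.5,"jaw":0.2},{"tx":0,"ty":0,"tz":0,"ax":0,"ay":0,"az":-10.5,"jaw":0.2},{"tx":0,"ty":0,"tz":0,"ax":0,"ay":0,"az":-10.5,"jaw":0.2},{"tx":0,"ty":0,"tz":0,"ax":0,"ay":0,"az":-10.5,"jaw":0.2},{"tx":0,"ty":0,"tz":0,"ax":0,"ay":0,"az":-10.5,"jaw":0.2}]'
python3 -m handwheel '[{"tx":0,"ty":0,"tz":0,"ax":0,"ay":0,"az":-10.5,"jaw":0.2},{"tx":0,"ty":0,"tz":0,"ax":0,"ay":0,"az":-10.5,"jaw":0.2},{"tx":0,"ty":0,"tz":0,"ax":0,"ay":0,"az":-10.5,"jaw":0.2},{"tx":0,"ty":0,"tz":0,"ax":0,"ay":0,"az":-10.5,"jaw":0.2},{"tx":0,"ty":0,"tz":0,"ax":0,"ay":0,"az":-10.5,"jaw":0.2},{"tx":0,"ty":0,"tz":0,"ax":0,"ay":0,"az":-10.5,"jaw":0.2},{"tx":0,"ty":0,"tz":0,"ax":0,"ay":0,"az":-10.5,"jaw":0.2},{"tx":0,"ty":0,"tz":0,"ax":0,"ay":0,"az":0,"jaw":0.2},{"tx":0,"ty":0,"tz":0,"ax":0,"ay":0,"az":0,"jaw":0.2},{"tx":0,"ty":0,"tz":0,"ax":0,"ay":0,"az":0,"jaw":0.2}]'
cat > d.py <<'E'
from h import *
o=telemetry.get_obs();print(o["q"].round(1),o["ee_pos"].round(4),o["tcp_rot"].round(1))
y=np.radians(8);R=np.array([[np.cos(y),-np.sin(y)],[np.sin(y),np.cos(y)]]);p=np.array([.493,.011])+R@[-.074,.148]
yw=np.radians(o["tcp_rot"][2]);d=p-o["ee_pos"][:2];print(p,"tool dx,dy",d@[np.cos(yw),np.sin(yw)],d@[np.sin(yw),-np.cos(yw)])
E
python3 d.py
```

```text
time: 16.75
ee_pos: [0.3461, -0.0501, 0.1796]
tcp_rot: [180.0, -1.0, 85.9]
wrist_force: [0.4, -0.0, 1.1]
opening: 0.051
grasp_force: 0.0
time: 18.0
ee_pos: [0.3457, -0.0499, 0.18]
tcp_rot: [179.0, -0.2, 158.9]
wrist_force: [0.8, 0.8, 0.6]
opening: 0.0512
grasp_force: 0.0
[ -9.  -23.4 -20.3  93.1   1.   12.1] [ 0.3457 -0.0499  0.18  ] [179.   -0.2 158.9]
[0.39912254 0.14726086] tool dx,dy 0.02112853879823346 0.20317090675882407
```

```bash
python3 -m handwheel '[{"tx":0,"ty":0,"tz":0,"ax":1,"ay":0,"az":0.9,"jaw":0.2},{"tx":0.0035,"ty":0.0339,"tz":0,"ax":0,"ay":0,"az":0,"jaw":0.2},{"tx":0.0035,"ty":0.0339,"tz":0,"ax":0,"ay":0,"az":0,"jaw":0.2},{"tx":0.0035,"ty":0.0339,"tz":0,"ax":0,"ay":0,"az":0,"jaw":0.2},{"tx":0.0035,"ty":0.0339,"tz":0,"ax":0,"ay":0,"az":0,"jaw":0.2},{"tx":0.0035,"ty":0.0339,"tz":0,"ax":0,"ay":0,"az":0,"jaw":0.2},{"tx":0.0035,"ty":0.0339,"tz":0,"ax":0,"ay":0,"az":0,"jaw":0.2},{"tx":0,"ty":0,"tz":0,"ax":0,"ay":0,"az":0,"jaw":0.2},{"tx":0,"ty":0,"tz":0,"ax":0,"ay":0,"az":0,"jaw":0.2},{"tx":0,"ty":0,"tz":0,"ax":0,"ay":0,"az":0,"jaw":0.2}]'; python3 d.py
```

```text
time: 19.25
ee_pos: [0.4018, 0.1461, 0.1802]
tcp_rot: [-180.0, -0.2, 158.1]
wrist_force: [-0.0, 0.8, 0.2]
opening: 0.0512
grasp_force: 0.0
[ 19.9 -12.3 -12.   90.5   0.1  41.8] [0.4018 0.1461 0.1802] [-180.    -0.2  158.1]
[0.39912254 0.14726086] tool dx,dy 0.0028720120537399506 8.204793233746218e-05
```

```bash
python3 -m handwheel '[{"tx":0.002,"ty":0,"tz":0.03,"ax":0,"ay":0,"az":0,"jaw":0.2},{"tx":0,"ty":0,"tz":0.03,"ax":0,"ay":0,"az":0,"jaw":0.2},{"tx":0,"ty":0,"tz":0.02,"ax":0,"ay":0,"az":0,"jaw":0.2},{"tx":0,"ty":0,"tz":0.015,"ax":0,"ay":0,"az":0,"jaw":0.2},{"tx":0,"ty":0,"tz":0.015,"ax":0,"ay":0,"az":0,"jaw":0.2},{"tx":0,"ty":0,"tz":0.012,"ax":0,"ay":0,"az":0,"jaw":0.2},{"tx":0,"ty":0,"tz":0,"ax":0,"ay":0,"az":0,"jaw":0.2},{"tx":0,"ty":0,"tz":0,"ax":0,"ay":0,"az":0,"jaw":0.2},{"tx":0,"ty":0,"tz":0,"ax":0,"ay":0,"az":0,"jaw":0.2},{"tx":0,"ty":0,"tz":0,"ax":0,"ay":0,"az":0,"jaw":0.2}]'
python3 - <<'E'
from h import *
c=optics.camera("side");im=c["color"];cv2.imwrite("pics/peg.png",cv2.resize(im[200:345,230:370,::-1],None,fx=4,fy=4,interpolation=cv2.INTER_CUBIC))
E
```

```text
time: 20.5
ee_pos: [0.3998, 0.1477, 0.0585]
tcp_rot: [-180.0, -0.2, 158.1]
wrist_force: [1.1, -0.1, -0.4]
opening: 0.0512
grasp_force: 0.0
```

View pics/peg.png

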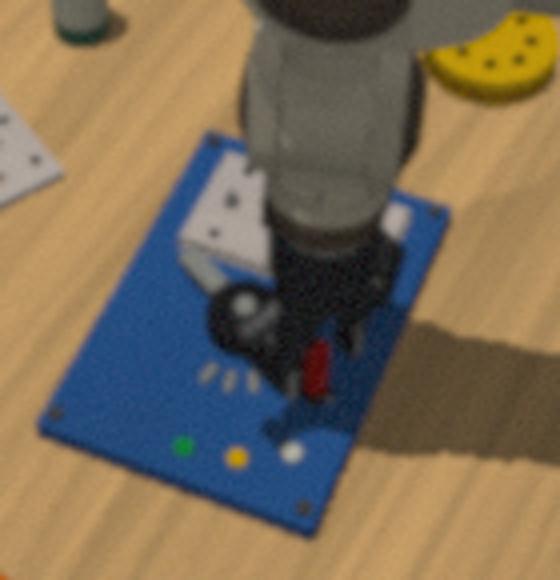

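The peg at crop (316,370) stands between the two fingers. I'll grip it.

```bash
python3 -m handwheel '[{"tx":0,"ty":0,"tz":0,"ax":0,"ay":0,"az":0,"jaw":-1},{"tx":0,"ty":0,"tz":0,"ax":0,"ay":0,"az":0,"jaw":-1},{"tx":0,"ty":0,"tz":0,"ax":0,"ay":0,"az":0,"jaw":-1},{"tx":0,"ty":0,"tz":0,"ax":0,"ay":0,"az":0,"jaw":-1},{"tx":0,"ty":0,"tz":0,"ax":0,"ay":0,"az":0,"jaw":-1},{"tx":0,"ty":0,"tz":0,"ax":0,"ay":0,"az":0,"jaw":-1},{"tx":0,"ty":0,"tz":0,"ax":0,"ay":0,"az":0,"jaw":-1},{"tx":0,"ty":0,"tz":0,"ax":0,"ay":0,"az":0,"jaw":-1},{"tx":0,"ty":0,"tz":0,"ax":0,"ay":0,"az":0,"jaw":-1},{"tx":0,"ty":0,"tz":0,"ax":0,"ay":0,"az":0,"jaw":-1}]' 40
```

```text
time: 21.8
ee_pos: [0.3996, 0.1477, 0.0582]
tcp_rot: [-180.0, -0.2, 158.1]
wrist_force: [-1.5, 3.6, 4.5]
opening: 0.0169
grasp_force: 39.1
```

Gripped. Now swing 30° (10 rows of 3°).

```bash
python3 -m handwheel '[{"tx":-0.0001,"ty":0.00445,"tz":0,"ax":0,"ay":0,"az":3,"jaw":-1},{"tx":-0.0001,"ty":0.00445,"tz":0,"ax":0,"ay":0,"az":3,"jaw":-1},{"tx":-0.0001,"ty":0.00445,"tz":0,"ax":0,"ay":0,"az":3,"jaw":-1},{"tx":-0.0001,"ty":0.00445,"tz":0,"ax":0,"ay":0,"az":3,"jaw":-1},{"tx":-0.0001,"ty":0.00445,"tz":0,"ax":0,"ay":0,"az":3,"jaw":-1},{"tx":-0.0001,"ty":0.00445,"tz":0,"ax":0,"ay":0,"az":3,"jaw":-1},{"tx":-0.0001,"ty":0.00445,"tz":0,"ax":0,"ay":0,"az":3,"jaw":-1},{"tx":-0.0001,"ty":0.00445,"tz":0,"ax":0,"ay":0,"az":3,"jaw":-1},{"tx":-0.0001,"ty":0.00445,"tz":0,"ax":0,"ay":0,"az":3,"jaw":-1},{"tx":-0.0001,"ty":0.00445,"tz":0,"ax":0,"ay":0,"az":3,"jaw":-1}]'
```

```text
time: 23.05
ee_pos: [0.4254, 0.1822, 0.0582]
tcp_rot: [-179.8, -0.1, 128.0]
wrist_force: [-5.3, -2.9, 7.9]
opening: 0.0167
grasp_force: 39.8
```

```bash
python3 -m handwheel '[{"tx":-0.0001,"ty":0.00445,"tz":0,"ax":0,"ay":0,"az":3,"jaw":-1},{"tx":-0.0001,"ty":0.00445,"tz":0,"ax":0,"ay":0,"az":3,"jaw":-1},{"tx":-0.0001,"ty":0.00445,"tz":0,"ax":0,"ay":0,"az":3,"jaw":-1},{"tx":-0.0001,"ty":0.00445,"tz":0,"ax":0,"ay":0,"az":3,"jaw":-1},{"tx":-0.0001,"ty":0.00445,"tz":0,"ax":0,"ay":0,"az":3,"jaw":-1},{"tx":-0.0001,"ty":0.00445,"tz":0,"ax":0,"ay":0,"az":3,"jaw":-1},{"tx":-0.0001,"ty":0.00445,"tz":0,"ax":0,"ay":0,"az":3,"jaw":-1},{"tx":-0.0001,"ty":0.00445,"tz":0,"ax":0,"ay":0,"az":3,"jaw":-1},{"tx":-0.0001,"ty":0.00445,"tz":0,"ax":0,"ay":0,"az":3,"jaw":-1},{"tx":-0.0001,"ty":0.00445,"tz":0,"ax":0,"ay":0,"az":3,"jaw":-1}]'
python3 -m handwheel '[{"tx":0,"ty":0,"tz":0,"ax":0,"ay":0,"az":0,"jaw":-1},{"tx":0,"ty":0,"tz":0,"ax":0,"ay":0,"az":0,"jaw":-1},{"tx":0,"ty":0,"tz":0,"ax":0,"ay":0,"az":0,"jaw":-1},{"tx":0,"ty":0,"tz":0,"ax":0,"ay":0,"az":0,"jaw":-1},{"tx":0,"ty":0,"tz":0,"ax":0,"ay":0,"az":0,"jaw":-1},{"tx":0,"ty":0,"tz":0,"ax":0,"ay":0,"az":0,"jaw":-1},{"tx":0,"ty":0,"tz":0,"ax":0,"ay":0,"az":0,"jaw":-1},{"tx":0,"ty":0,"tz":0,"ax":0,"ay":0,"az":0,"jaw":-1},{"tx":0,"ty":0,"tz":0,"ax":0,"ay":0,"az":0,"jaw":-1},{"tx":0,"ty":0,"tz":0,"ax":0,"ay":0,"az":0,"jaw":-1}]'
python3 - <<'E'
from h import *
c=optics.camera("side");im=c["color"];cv2.imwrite("pics/end.png",cv2.resize(im[200:345,230:370,::-1],None,fx=4,fy=4,interpolation=cv2.INTER_CUBIC))
E
```

```text
time: 24.3
ee_pos: [0.4659, 0.1997, 0.0581]
tcp_rot: [-179.7, -0.0, 98.0]
wrist_force: [-4.9, -3.1, 9.3]
opening: 0.0167
grasp_force: 39.8
time: 25.55
ee_pos: [0.4658, 0.1997, 0.0582]
tcp_rot: [-179.7, -0.0, 98.1]
wrist_force: [-3.7, -1.8, 8.9]
opening: 0.0167
grasp_force: 39.8
```

View pics/end.png

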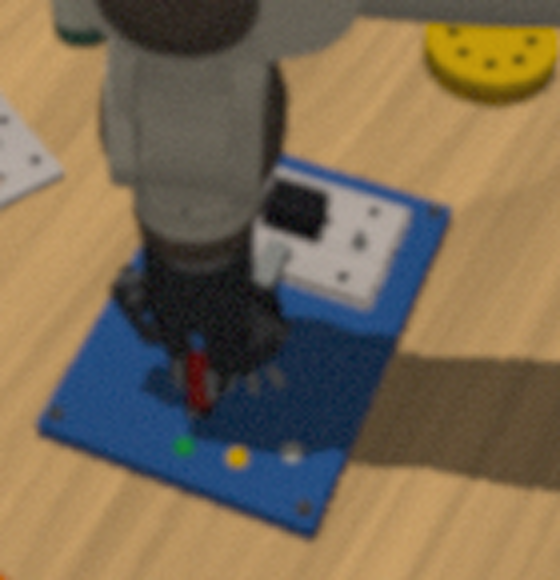

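The peg at crop (200,382) is held in line with the green mark (185,446). The clamp finger reaches over the plate's edge at (272,260), and the plate is still flush. I'm handing the job in.

```bash
python3 -c "
from workcell import workorder;print(workorder.job_done())"
```

```text
the job is handed in; nothing more can be done
None
```

The job is handed in at about 26 s of the 64 s allowed: from the last image and arm readings, the sole plate is seated flush on both pins and released, and the robot is holding the dial at the third click (green mark); no verdict came back.

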